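Mirror a row of spacer sleeves from the kit rack to the loading rack

ROBOT

A 6-joint arm with a two-finger parallel gripper is mounted at the origin on a cart in front of the work surface, level with it; the furniture and walls round the work are solid. World frame = base frame: x ahead of the robot, y to its left, z up, the work surface at z = 0. Lengths are in m, angles in rad, forces in N, time in s.
With the tool pointing down it reaches from about 0.3 to 0.825 m from the base axis. Payload 5.4 kg.
Tool frame: the origin (TCP) lies midway between the tips of the shut fingers; the grasp point (between the pads) lies 19 mm behind it (env.hold_point_z is the z of the grasp point in the tool frame, in m); z points along the fingers, y is the line along which they close (so a half turn about z gives the same grasp; the last joint's range is limited). The gripper opens to 92 mm and grips with 3 to 60 N. Pads are 20 mm wide; open, the fingers measure 128 mm over their backs; the gripper's body (75 mm by 189 mm) begins 69 mm behind the grasp point.
Start: joints at [1.076, 0.158, 1.597, -0, 1.386, -0.21], TCP at [0.162, 0.552, 0.215] pointing down, gripper open.
Joint ranges: [-2.91, 2.91], [-0.94, 2.29], [0.18, 2.7], [-1.29, 4.43], [0.17, 2.64], [-3, 3]. Speed limits (rad/s): [2.57, 2.57, 3.14, 3.14, 3.14, 3.14].

INTERFACE

Orientations are given as a 3x3 rotation matrix whose columns are the frame's x, y, z axes.
In Python, from plant import env gives the robot as it stands.
- The arm moves only by the shell command python3 -m crank 'ROWS' [FORCE]. ROWS is JSON, a list of rows, each a list of 5 numbers: the shift along the tool's x, y, z in cm, then the turn about the tool's z in rad, then the opening, from 0 (shut) to 1 (fully open). A call has 1 to 8 rows; each row shifts and turns the commanded pose from where the row before left it, along the tool's axes as they then stand; what a row does not reach is not made up. A row lasts 1/8 s, in which the tool goes at most 62.5 mm and 10.7 degrees, less where a joint would pass 70% of its speed; a pose out of reach is approached as far as the arm can. A call is refused whole if a number of a shift passes 6.25 or a number of a turn 0.188, either way. A call with a gripper value outside its range is refused whole. The fingers move at their own pace and stop on an object; FORCE is the grip in N (left out, the last holds). Time passes only in rows, so rows that do not move let the fingers close. It gives the time, the measured TCP pose, the force, the opening and the grip force at its end, in the units of the state.
- env.state(): the state, without advancing time (a new reading comes with each control period).
- env.read_camera(name): name is "scene" or "side" or "wrist"; returns a dict with "image" (480x640x3 uint8, red, green, blue), "mtx" (3x3 intrinsics, pixels), "R" (3x3) and "t" (3): a world point X has camera coordinates R X + t; the wrist camera has in their place "mount" (4x4, takes a point from camera to tool coordinates, whose origin is the TCP and whose axes are the flange's). Camera axes: x right, y down, z forward; pixel columns grow to the right and rows downward; lengths in m; the calibration is good to about 2 mm. A picture is of the moment at which its call begins: read the wrist's pose just before it. There is no depth.
- env.sign_off(): hands the job in; it is judged then, once.
Trained networks look in a picture, given as the dict that the camera call returned (one of the last four; its "shot" number tells which), for a name from the list of things; names that differ only in an ending like _2 or _b are one class to them, and where a whole thing is asked for, a point or a joint stands for the part that bears it (a point fixed in the world has none). Each returns a list of dicts, best first, with "confidence" (0 to 1); they miss things now and then, are a little off and sometimes report something else, mostly with a low value. They report only what shows in the picture. A call takes as long as a camera call. They do not tell look-alikes from the thing itself.
- env.cut_out(picture, target): "mask" (480x640 bool, what is visible of it) and "rect" ([left, top, width, height] in pixels, round what is visible of it).
The state is a dict: "time_s": time; "joint_positions": joint angles; "qd": joint speeds; "joint_torque": joint torques, N m; "eef_pos": TCP position; "orientation": TCP orientation; "contact_force": force on the tool from outside, world axes, zero at the start; "wrist_torque": the same for the moment, N m; "grip_width": finger opening in m; "grip_force": force on a finger pad.
Only numpy, scipy, OpenCV 4.12 (cv2) and the standard library are available. Lean on these libraries where they do the work, as an engineer would, in place of code of your own. Each camera call takes 0.05 s, during which the arm holds its last target. There are 200 camera calls.

TASK

The four spacer sleeves on the blue kit rack stand in the order in which they are threaded on the tube of the right-hand frame; the next frame is the left-hand one, its mirror image. Move them to the posts of the yellow loading rack in the reverse order: the leftmost sleeve of the blue rack goes on the rightmost post of the yellow rack, and so on to the last. Lower each one until it stands fully down on its post before you let it go, do not knock the sleeves against each other, and leave all four standing there.

Things in the scene. Friction and masses are not known exactly. Their poses are not given: they have to be found in the camera images.
- sleeve_plain: loose: tall plain sleeve of bright steel, outside 34 mm over its whole length, 62 mm high. Hollow right through, bore 26 mm. Origin: centre of its underside, z up along its axis when it stands. At the start it stands on a post of the blue rack. 0.1 to 0.3 kg. Grip it near its top from above, fingers closing across the row (no room for them along it)
- sleeve_flanged: loose: pale aluminium sleeve with a foot flange 50 mm across and 6 mm thick; above it 32 mm outside; 48 mm high in all. Hollow right through, bore 26 mm. Origin: centre of its underside, z up along its axis when it stands. At the start it stands on a post of the blue rack. 0.1 to 0.3 kg. Grip it near its top from above, fingers closing across the row (no room for them along it)
- sleeve_brass: loose: short yellow brass sleeve, outside 36 mm, 42 mm high, with a thin black ring round it near the foot. Hollow right through, bore 26 mm. Origin: centre of its underside, z up along its axis when it stands. At the start it stands on a post of the blue rack. 0.1 to 0.3 kg. Grip it near its top from above, fingers closing across the row (no room for them along it)
- sleeve_stepped: loose: dark steel sleeve in two steps: 42 mm outside up to 20 mm height, 32 mm outside above; 58 mm high in all. Hollow right through, bore 26 mm. Origin: centre of its underside, z up along its axis when it stands. At the start it stands on a post of the blue rack. 0.1 to 0.3 kg. Grip it near its top from above, fingers closing across the row (no room for them along it)
- post_plain: fixed: the bright steel post of the blue rack on which sleeve_plain stands at the start: a seat 36 mm across, 3 mm thick, with a bullet-nosed spigot, 19 mm thick, tapering from 17 mm height to 6 mm near its tip, 42 mm above the plate. Origin: centre of the underside of the seat, on the top of the blue plate (a sleeve on it has its origin 3 mm higher). It stays there
- post_flanged: fixed: the bright steel post of the blue rack on which sleeve_flanged stands at the start: a seat 36 mm across, 3 mm thick, with a bullet-nosed spigot, 19 mm thick, tapering from 17 mm height to 6 mm near its tip, 42 mm above the plate. Origin: centre of the underside of the seat, on the top of the blue plate (a sleeve on it has its origin 3 mm higher). It stays there
- post_brass: fixed: the bright steel post of the blue rack on which sleeve_brass stands at the start: a seat 36 mm across, 3 mm thick, with a bullet-nosed spigot, 19 mm thick, tapering from 17 mm height to 6 mm near its tip, 42 mm above the plate. Origin: centre of the underside of the seat, on the top of the blue plate (a sleeve on it has its origin 3 mm higher). It stays there
- post_stepped: fixed: the bright steel post of the blue rack on which sleeve_stepped stands at the start: a seat 36 mm across, 3 mm thick, with a bullet-nosed spigot, 19 mm thick, tapering from 17 mm height to 6 mm near its tip, 42 mm above the plate. Origin: centre of the underside of the seat, on the top of the blue plate (a sleeve on it has its origin 3 mm higher). It stays there
- kit_rack: the rack to empty. Fixed flat blue plate, 72 x 262 x 12 mm. Origin: centre of its underside; x across the row (away from the robot), y along the row to the robot's left. It carries the four posts in one row at y = +97.5, +32.5, -32.5 and -97.5 mm (x = 0), each with a sleeve on it
- load_rack: the rack to fill. Fixed flat yellow plate, 72 x 262 x 12 mm. Origin: centre of its underside; x across the row (away from the robot), y along the row to the robot's left. Four posts at y = +97.5, +32.5, -32.5 and -97.5 mm (x = 0): a seat 36 mm across, 3 mm thick, with a bullet-nosed spigot, 19 mm thick, tapering from 17 mm height to 6 mm near its tip, 42 mm above the plate. A sleeve fully down: origin 15 mm above this one
Things that resemble listed ones, but are neither listed nor needed, are in the scene too. Several things have the shape of the sleeve_brass; the one meant has the colours described above.

How it is judged:
By the outcome, as a careful person would: the job done as asked, in the order asked, and still so for the second after the job is handed in, with the robot touching nothing.
It also fails if it takes over 86 s, if anything falls off the work surface, if the arm or the gripper's body presses on something with over 40 N, if the wrist force passes 120 N, or if a joint passes its speed limit or range.

## Working session

There is one attempt and no reset: what is moved stays moved. The work goes in short steps, Python scripts to look and compute and a shell command to move; the robot and the scene stay as the last step left them, time stands still between calls to the robot, and variables do not carry over. Pictures are saved under pics/ and viewed, at most 17 in all, crops included, and the job is handed in when it is done.

```bash
ls; mkdir -p pics; python3 - <<'E'
from plant import env
import cv2
for n in ("scene","side"):
    p=env.read_camera(n); cv2.imwrite(f"pics/{n}0.png",p["image"][:,:,::-1])
    print(n,p["mtx"].tolist(),p["R"].tolist(),p["t"].tolist())
s=env.state(); print(s["time_s"],s["eef_pos"],s["orientation"],s["grip_width"],env.hold_point_z)
E
```

```text
pics
scene [[546.0597085229766, 0.0, 325.63484436859824], [0.0, 546.0597085229766, 246.6683462133781], [0.0, 0.0, 1.0]] [[0.747965540618288, -0.6635663904474307, -0.015073006208470918], [-0.4593475920319331, -0.5011126631837204, -0.7334070414792759], [0.4791109889598204, 0.5554869433798493, -0.6796226276342298]] [-0.444738003892363, 0.26394519484235274, 1.0109242147143949]
side [[571.4486891958694, 0.0, 318.1685775192086], [0.0, 571.4486891958694, 250.40752979303983], [0.0, 0.0, 1.0]] [[0.008495237707419747, -0.9999492988875919, 0.005406532207250025], [-0.8906779829454973, -0.010024429121017999, -0.454524192444075], [0.4545553449608037, -0.000954188142497865, -0.8907179844892286]] [-0.06808866860122251, 0.48375819066784975, 0.9993392497854695]
0.1 [0.16130717 0.55131213 0.21372414] [[-9.59718600e-01  2.80961982e-01 -7.57279803e-04]
 [ 2.80962844e-01  9.59717434e-01 -1.52517970e-03]
 [ 2.98257118e-04 -1.67651081e-03 -9.99998550e-01]] 0.09189361405745503 -0.0187
```

View pics/scene0.png

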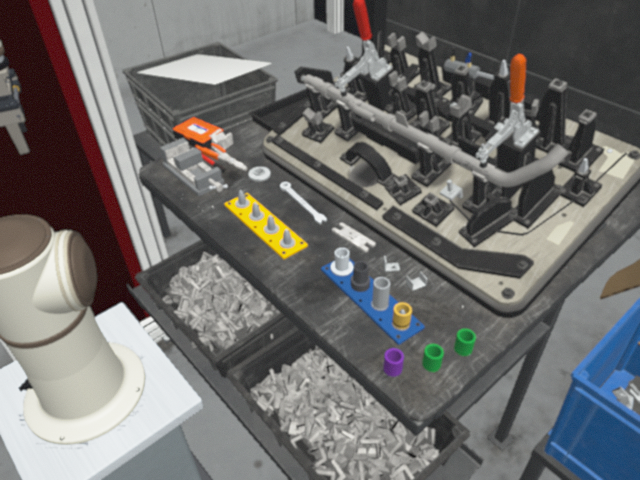

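View pics/side0.png

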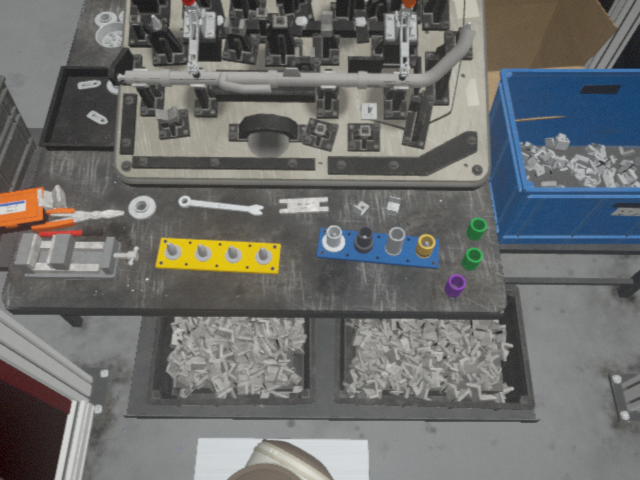

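Scene/side views: the blue rack holds, left to right in the side view, flanged (333,237), stepped (365,240), plain (396,240) and brass (426,245). The yellow posts are at (172,250), (203,253), (233,254) and (263,256).
Possible mix-ups for sleeve_brass in the side view: green (477,228), green (472,258), purple (455,285). The yellow one with the black ring at (426,245), on the rack, matches the description. A washer (142,207) lies loose and is not relevant.

```bash
cat > h.py <<'E'
import numpy as np, cv2
from scipy.optimize import minimize
HUE={"blue":((100,150,60),(125,255,255)),"yellow":((20,180,120),(32,255,255))}
def proj(P,p,R=None,t=None):
    R=p["R"] if R is None else R; t=p["t"] if t is None else t
    c=np.asarray(P)@np.asarray(R).T+t; u=c@np.asarray(p["mtx"]).T
    return u[:,:2]/u[:,2:]
def hull(p,col,guess):
    m=cv2.inRange(cv2.cvtColor(p["image"],cv2.COLOR_RGB2HSV),*HUE[col])
    roi=np.zeros_like(m); g=proj(box(*guess,35),p); cv2.fillConvexPoly(roi,cv2.convexHull(g.astype(np.int32)),255)
    m=cv2.morphologyEx(m&roi,cv2.MORPH_OPEN,np.ones((2,2)))
    n,l,s,_=cv2.connectedComponentsWithStats(m)
    ys,xs=np.nonzero((l>0)&(s[l,4]>15)); return cv2.convexHull(np.c_[xs,ys].astype(np.float32))
def box(x,y,a,grow=0):
    g=grow/1000; c,s=np.cos(a),np.sin(a)
    return np.array([[x+c*i-s*j,y+s*i+c*j,k] for i in(-.036-g,.036+g) for j in(-.131-g,.131+g) for k in(0,.012)])
def fit(views,guess):
    # views: (picture, hull, R, t)
    def cost(q):
        v=0
        for p,h,R,t in views:
            m=cv2.convexHull(proj(box(*q),p,R,t).astype(np.float32))
            i,_=cv2.intersectConvexConvex(m,h); A,B=cv2.contourArea(m),cv2.contourArea(h)
            v+=1-i/(A+B-i)
        return v
    r=minimize(cost,guess,method="Nelder-Mead",options=dict(initial_simplex=np.array(guess)+np.vstack([np.zeros(3),np.diag([.01,.01,.05])]),xatol=1e-5,fatol=1e-5))
    return r.x,r.fun
def ground(p,uv,z):
    R,t=np.array(p["R"]),np.array(p["t"]); d=R.T@np.linalg.inv(p["mtx"])@[*uv,1]; c=-R.T@t
    return c+d*(z-c[2])/d[2]
E
python3 - <<'E'
from plant import env
from h import *
P={n:env.read_camera(n) for n in("scene","side")}
s=P["side"]
for col,a,b in(("yellow",(172,262),(263,268)),("blue",(333,245),(426,253))):
    A,B=ground(s,a,.015),ground(s,b,.015); d=A-B
    g=[*(A+B)[:2]/2,np.arctan2(-d[0],d[1])]
    V=[(p,hull(p,col,g),None,None) for p in P.values()]
    print(col,np.round(g,4)); 
    for v in (V,V[:1],V[1:]): print(np.round(fit(v,g)[0],4),round(fit(v,g)[1],3))
for n in("sleeve_flanged","sleeve_stepped","sleeve_plain","sleeve_brass"):
    for c,p in P.items():
        print(n,c,[(k["rect"],round(k["confidence"],2)) for k in env.cut_out(p,n)][:4])
cv2.imwrite("pics/crop.png",cv2.resize(np.hstack([P["scene"]["image"][235:375,300:500],s["image"][205:345,300:500]]),None,fx=2,fy=2,interpolation=2)[:,:,::-1])
E
```

```text
yellow [ 0.499   0.1501 -0.0615]
[ 0.5265  0.1497 -0.0467] 0.192
[ 0.5251  0.1494 -0.0742] 0.104
[ 0.5267  0.1497 -0.0389] 0.087
blue [ 0.5411 -0.1954 -0.0855]
[ 0.5511 -0.1935 -0.0964] 0.422
[ 0.5514 -0.1935 -0.0931] 0.238
[ 0.5511 -0.1934 -0.0964] 0.184
sleeve_flanged scene [([329.5, 247.4, 22.5, 28.7], 0.96)]
sleeve_flanged side [([323.0, 225.2, 24.6, 24.6], 0.82)]
sleeve_stepped scene [([349.3, 264.6, 20.8, 26.8], 0.67)]
sleeve_stepped side [([357.1, 228.4, 15.1, 22.9], 0.79), ([317.9, 231.0, 125.0, 37.5], 0.67)]
sleeve_plain scene [([375.5, 278.7, 15.1, 29.8], 0.93)]
sleeve_plain side [([385.3, 228.8, 17.6, 26.8], 0.68)]
sleeve_brass scene [([454.1, 327.2, 22.0, 30.0], 0.78), ([390.9, 302.4, 18.4, 30.0], 0.77), ([381.2, 346.2, 23.0, 30.8], 0.62), ([419.6, 344.5, 25.4, 26.8], 0.59)]
sleeve_brass side [([469.0, 216.6, 16.6, 23.1], 0.88), ([461.2, 246.7, 22.5, 23.5], 0.86), ([418.6, 232.0, 17.5, 24.1], 0.81), ([443.4, 274.6, 22.2, 23.4], 0.54)]
```

View pics/crop.png

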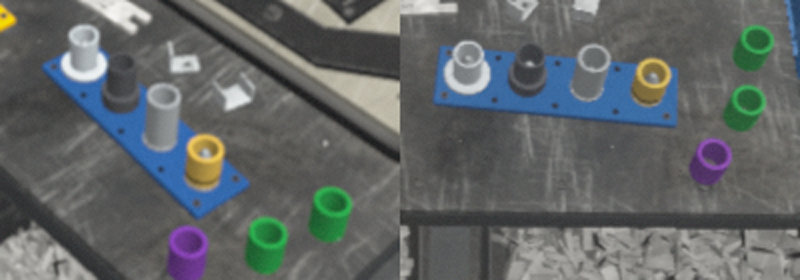

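The crop confirms it: the yellow sleeve with the black foot ring stands on the blue rack's right end, and the green and purple ones stand on the table. The fit residuals are poor, so I'll check the masks.

```bash
python3 - <<'E'
from plant import env
from h import *
p=env.read_camera("side"); q=env.read_camera("scene")
C=np.mean
for uv in [(320,228.5),(318,256.5),(438,267.5),(438.5,239)]: print(np.round(ground(p,uv,.012),4))
ims=[]
for pic in(p,q):
    im=pic["image"].copy()
    for col,g,b in(("yellow",(.5265,.1497,-.0467),(172,240,140,50)),("blue",(.5511,-.1935,-.0964),0)):
        h=hull(pic,col,g); print(col,cv2.boundingRect(h),cv2.boundingRect(proj(box(*g),pic).astype(np.float32)))
        cv2.polylines(im,[h.astype(np.int32)],True,(255,0,0)); cv2.polylines(im,[cv2.convexHull(proj(box(*g),pic).astype(np.float32)).astype(np.int32)],True,(0,255,0))
    ims.append(im)
cv2.imwrite("pics/ov.png",np.hstack([cv2.resize(ims[0][200:300,140:460],None,fx=2.5,fy=2.5)[:,:,::-1]]))
E
```

```text
[ 0.5919 -0.067   0.012 ]
[ 0.523  -0.0632  0.012 ]
[ 0.4998 -0.3188  0.012 ]
[ 0.5686 -0.3259  0.012 ]
yellow (157, 239, 124, 36) (155, 236, 127, 39)
blue (319, 232, 120, 37) (316, 225, 123, 44)
yellow (226, 196, 82, 64) (223, 191, 86, 70)
blue (323, 268, 102, 77) (320, 252, 107, 94)
```

View pics/ov.png

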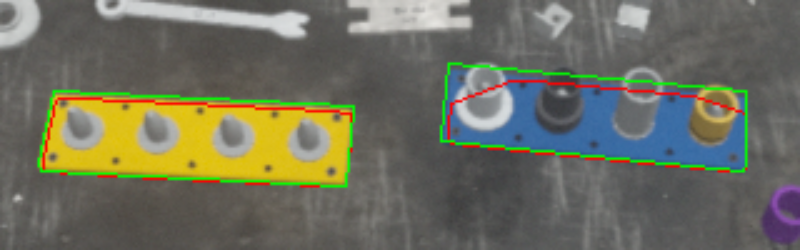

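The fit is close. The mask missed the far blue edge, so I'll relax it, refit, and plan the move over the yellow rack for a wrist check.

```bash
sed -i 's/(100,150,60),(125,255,255)/(98,110,40),(128,255,255)/; s/(20,180,120),(32,255,255)/(18,120,60),(35,255,255)/; s/>15)/>3)/' h.py
cat >> h.py <<'E'
def plan(s,target,n,yaw=None):
    """rows from measured state to TCP target; yaw = world angle of tool y"""
    R=np.array(s["orientation"]); a=np.arctan2(R[1,1],R[0,1])
    da=0 if yaw is None else (yaw-a+np.pi/2)%np.pi-np.pi/2
    d=(np.array(target)-s["eef_pos"])/n; rows=[]
    for i in range(n):
        b=a+da*i/n; y=np.array([np.cos(b),np.sin(b),0]); z=np.array([0,0,-1.]); x=np.cross(y,z)
        rows.append([round(float(v),2) for v in (d@x*100,d@y*100,d@z*100)]+[round(-da/n,3)])
    return rows
E
python3 - <<'E'
from plant import env
from h import *
P=[env.read_camera(n) for n in("scene","side")]
for col,g in(("yellow",(.5265,.1497,-.0467)),("blue",(.549,-.1935,-.0964))):
    V=[(p,hull(p,col,g)+.0,None,None) for p in P]
    for v in (V,V[:1],V[1:]): print(col,*(np.round(k,4) for k in fit(v,g)))
print("jig edge",ground(P[1],(300,185),.02))
s=env.state(); print(plan(s,(.527,.15,.215),16,-.05))
E
```

```text
yellow [ 0.5246  0.1486 -0.0516] 0.0837
yellow [ 0.5248  0.1479 -0.0556] 0.0402
yellow [ 0.525   0.1493 -0.0448] 0.0381
blue [ 0.5486 -0.1948 -0.094 ] 0.1732
blue [ 0.5485 -0.1947 -0.1064] 0.0998
blue [ 0.5487 -0.1938 -0.0938] 0.0725
jig edge [ 0.70019921 -0.02070677  0.02      ]
[[-2.9, -1.77, -0.0, np.float64(0.084)], [-3.04, -1.52, -0.0, np.float64(0.084)], [-3.15, -1.26, -0.0, np.float64(0.084)], [-3.25, -1.0, -0.0, np.float64(0.084)], [-3.32, -0.72, -0.0, np.float64(0.084)], [-3.37, -0.44, -0.0, np.float64(0.084)], [-3.39, -0.16, -0.0, np.float64(0.084)], [-3.39, 0.12, -0.0, np.float64(0.084)], [-3.37, 0.41, -0.0, np.float64(0.084)], [-3.32, 0.69, -0.0, np.float64(0.084)], [-3.26, 0.96, -0.0, np.float64(0.084)], [-3.16, 1.23, -0.0, np.float64(0.084)], [-3.05, 1.49, -0.0, np.float64(0.084)], [-2.92, 1.74, -0.0, np.float64(0.084)], [-2.76, 1.98, -0.0, np.float64(0.084)], [-2.59, 2.2, -0.0, np.float64(0.084)]]
```

Consistent to about 1–2 mm. Now moving over the yellow rack.

```bash
python3 -m crank '[[-2.9,-1.8,0,0.084,1],[-3,-1.5,0,0.084,1],[-3.2,-1.3,0,0.084,1],[-3.2,-1,0,0.084,1],[-3.3,-0.7,0,0.084,1],[-3.4,-0.4,0,0.084,1],[-3.4,-0.2,0,0.084,1],[-3.4,0.1,0,0.084,1]]' 20
python3 -m crank '[[-3.4,0.4,0,0.084,1],[-3.3,0.7,0,0.084,1],[-3.3,1,0,0.084,1],[-3.2,1.2,0,0.084,1],[-3,1.5,0,0.084,1],[-2.9,1.7,0,0.084,1],[-2.8,2,0,0.084,1],[-2.6,2.2,0,0.084,1]]'
python3 -m crank '[[0,0,0,0,1]]'
python3 - <<'E'
from plant import env
from h import *
s=env.state(); p=env.read_camera("wrist"); cv2.imwrite("pics/w1.png",p["image"][:,:,::-1])
print(s["eef_pos"],s["orientation"].tolist(),p["mount"]); print(p["mtx"])
E
```

```text
time_s: 1.8
eef_pos: [0.3443, 0.3492, 0.2147]
orientation: [[-0.574, 0.819, 0.0], [0.819, 0.574, 0.0], [-0.0, 0.0, -1.0]]
contact_force: [-0.2, -0.5, 0.3]
grip_width: 0.0917
grip_force: 0.0
time_s: 2.8
eef_pos: [0.5263, 0.1466, 0.2147]
orientation: [[0.061, 0.998, 0.0], [0.998, -0.061, 0.0], [0.0, 0.0, -1.0]]
contact_force: [-0.5, -0.2, 0.0]
grip_width: 0.0919
grip_force: 0.0
time_s: 2.92
eef_pos: [0.5266, 0.146, 0.2146]
orientation: [[0.061, 0.998, 0.0], [0.998, -0.061, -0.0], [-0.0, 0.0, -1.0]]
contact_force: [-0.5, 1.3, 0.1]
grip_width: 0.0924
grip_force: 0.0
[0.52661772 0.14599744 0.21456797] [[0.060708099965734154, 0.998155546764055, 0.00017624613718970024], [0.9981555438281031, -0.06070806390247714, -0.00020323000849126798], [-0.00019215559848538964, 0.00018825876658567868, -0.9999999638174306]] [[ 5.69211690e-04 -9.55448321e-01 -2.95157893e-01  8.48938187e-02]
 [ 9.99999640e-01  7.29779397e-04 -4.33852586e-04 -9.91713388e-04]
 [ 6.29923874e-04 -2.95157539e-01  9.55448392e-01 -1.69466369e-01]
 [ 0.00000000e+00  0.00000000e+00  0.00000000e+00  1.00000000e+00]]
[[367.8758131    0.         329.55786424]
 [  0.         367.8758131  238.79274501]
 [  0.           0.           1.        ]]
```

View pics/w1.png

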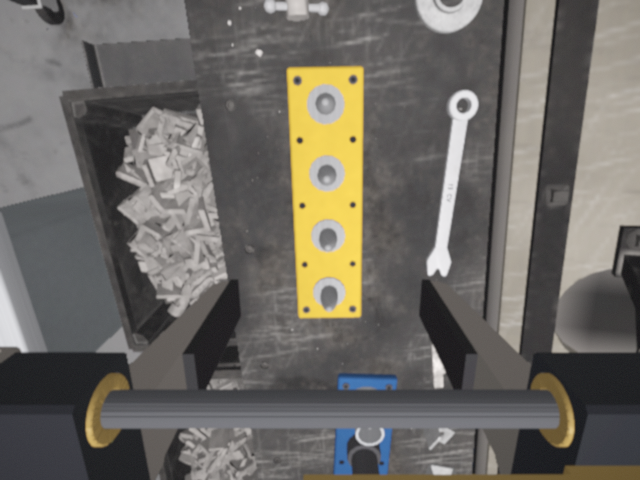

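The wrist view shows the whole yellow plate, corners near (287,68), (363,66), (361,316), (298,318), with four free posts. I'll fit it from here, then plan the move to a pose with the blue rack in view.

```bash
cat >> h.py <<'E'
def wrist(env):
    s=env.state(); p=dict(env.read_camera("wrist")); T=np.eye(4); T[:3,:3]=s["orientation"]; T[:3,3]=s["eef_pos"]
    M=np.linalg.inv(T@np.array(p["mount"])); p["R"],p["t"]=M[:3,:3],M[:3,3]; return s,p
E
python3 - <<'E'
from plant import env
from h import *
s,p=wrist(env); g=(.525,.1486,-.05)
h=hull(p,"yellow",g); print(cv2.boundingRect(h)); q,c=fit([(p,h+.0,None,None)],g); print(np.round(q,4),c)
print(np.round(cv2.convexHull(proj(box(*q),p).astype(np.float32))[:,0],0).tolist())
print(plan(s,(.5485,-.21,.215),8,-.095))
E
```

```text
(289, 68, 77, 252)
[ 0.5243  0.1515 -0.0425] 0.0102544458878161
[[366.0, 68.0], [363.0, 320.0], [299.0, 321.0], [288.0, 69.0]]
[[-4.44, 0.55, -0.01, np.float64(0.005)], [-4.44, 0.57, -0.01, np.float64(0.005)], [-4.43, 0.59, -0.01, np.float64(0.005)], [-4.43, 0.61, -0.01, np.float64(0.005)], [-4.43, 0.63, -0.01, np.float64(0.005)], [-4.43, 0.65, -0.01, np.float64(0.005)], [-4.42, 0.67, -0.01, np.float64(0.005)], [-4.42, 0.69, -0.01, np.float64(0.005)]]
```

```bash
python3 -m crank '[[-4.4,0.6,0,0.005,1],[-4.4,0.6,0,0.005,1],[-4.4,0.6,0,0.005,1],[-4.4,0.6,0,0.005,1],[-4.4,0.6,0,0.005,1],[-4.4,0.6,0,0.005,1],[-4.4,0.6,0,0.005,1],[-4,0.7,0,0.005,1]]'
python3 -m crank '[[0,0,0,0,1]]'
python3 - <<'E'
from plant import env
from h import *
s,p=wrist(env); g=(.5485,-.1945,-.095)
cv2.imwrite("pics/w2.png",p["image"][:,:,::-1])
h=hull(p,"blue",g); print(cv2.boundingRect(h)); q,c=fit([(p,h+.0,None,None)],g); print(np.round(q,4),c)
pp=[[q[0]-np.sin(q[2])*y,q[1]+np.cos(q[2])*y] for y in(.0975,.0325,-.0325,-.0975)]
H=dict(flanged=.048,stepped=.058,plain=.062,brass=.042)
for (n,z),b in zip(H.items(),pp):
    print(n,np.round(b,4),[k["rect"] for k in env.cut_out(p,"sleeve_"+n)][:2],proj([[*b,.015+z]],p)[0].round(1))
print(cv2.convexHull(proj(box(*q),p).astype(np.float32))[:,0].round().tolist())
E
```

```text
time_s: 4.03
eef_pos: [0.5482, -0.2033, 0.2148]
orientation: [[0.096, 0.995, 0.0], [0.995, -0.096, 0.0], [0.0, 0.0, -1.0]]
contact_force: [-0.4, 0.9, -0.2]
grip_width: 0.0918
grip_force: 0.0
time_s: 4.15
eef_pos: [0.5481, -0.2042, 0.2145]
orientation: [[0.099, 0.995, -0.0], [0.995, -0.099, -0.0], [-0.0, -0.0, -1.0]]
contact_force: [-0.1, 1.0, -0.8]
grip_width: 0.0916
grip_force: 0.0
(290, 60, 77, 253)
[ 0.5471 -0.193  -0.097 ] 0.025222826823446565
flanged [ 0.5565 -0.0959] [[299.5, 66.5, 52.6, 58.8]] [328.2  94.6]
stepped [ 0.5502 -0.1606] [[307.4, 146.4, 43.4, 50.4]] [328.4 176.4]
plain [ 0.544  -0.2253] [[311.4, 214.6, 38.2, 51.1]] [328.6 251.1]
brass [ 0.5377 -0.29  ] [[301.8, 345.8, 32.3, 42.6], [312.2, 270.1, 34.6, 47.5]] [328.8 306.8]
[[367.0, 60.0], [361.0, 315.0], [297.0, 315.0], [289.0, 60.0]]
```

View pics/w2.png

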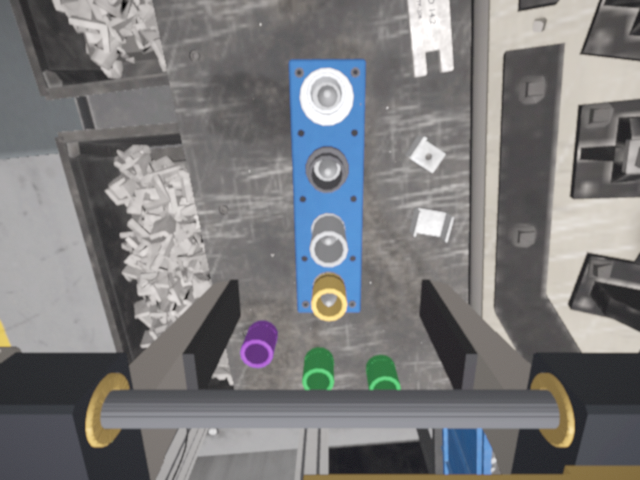

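The wrist view shows the blue rack from top to bottom: flanged (327,95), stepped (327,170), plain (328,248), brass (329,302). The look-alikes sit below it at (259,343), (319,370) and (382,375). Some predicted tops are about 4 px off, so I'll check with an overlay.

```bash
cat > ov.py <<'E'
from plant import env
from h import *
s,p=wrist(env); q=(.5471,-.193,-.097)
S=2.9; x0,y0=200,40
im=cv2.resize(p["image"][y0:y0+200+80,x0:x0+220],None,fx=2.1,fy=2.1,interpolation=cv2.INTER_CUBIC).copy(); f=2.1
def dr(P,c): cv2.polylines(im,[np.round((proj(P,p)-[x0,y0]+.5)*f-.5).astype(np.int32)],True,c,1)
a=np.linspace(0,6.28,40)
B=box(*q); dr(B[[1,3,7,5]],(0,255,0))
for y,h,r in zip((.0975,.0325,-.0325,-.0975),(.048,.058,.062,.042),(.016,.016,.017,.018)):
    b=[q[0]-np.sin(q[2])*y,q[1]+np.cos(q[2])*y]
    for z,rr in((.015+h,r),(.015+h,.013),(.054,.003)): dr(np.c_[b[0]+rr*np.cos(a),b[1]+rr*np.sin(a),a*0+z],(255,0,0))
cv2.imwrite("pics/ov2.png",im[:,:,::-1])
E
python3 ov.py
```

```text
(no output)
```

View pics/ov2.png

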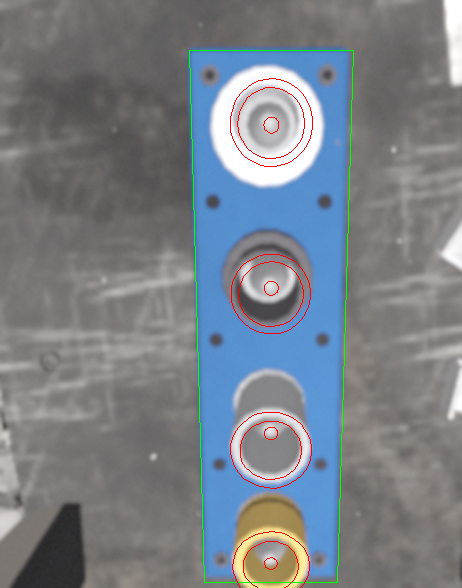

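The overlay fits to within about 1 mm. Next, the move table.

```bash
cat > table.py <<'E'
from plant import env
from h import *
import sys
BL=(.5466,-.193,-.097); YE=(.5241,.1515,-.0425)
Y=(.0975,.0325,-.0325,-.0975); N=("flanged","stepped","plain","brass"); H=(.048,.058,.062,.042)
post=lambda q,y:np.array([q[0]-np.sin(q[2])*y,q[1]+np.cos(q[2])*y])
G={n:(*post(BL,y),h+.015-.031) for n,y,h in zip(N,Y,H)}
T={n:(*post(YE,-y),h+.015-.031) for n,y,h in zip(N,Y,H)}
def rel(s,t):
    "remaining shift in tool axes, cm"
    return (np.array(s["orientation"]).T@(np.array(t)-s["eef_pos"])*100).round(2).tolist()
if __name__=="__main__":
    s=env.state(); a=np.array(s["orientation"])
    for w,D in(("G",G),("T",T)):
        for n in N: print(w,n,np.round(D[n],4),"rel",rel(s,D[n]))
E
python3 table.py
python3 - <<'E'
from plant import env
from h import *
s,p=wrist(env); print("purple",ground(p,(259,343),.042),ground(p,(319,370),.042))
E
```

```text
G flanged [ 0.556 -0.096  0.032] rel [10.59, -0.24, 18.27]
G stepped [ 0.5497 -0.1607  0.042 ] rel [4.09, -0.25, 17.27]
G plain [ 0.5435 -0.2253  0.046 ] rel [-2.41, -0.26, 16.87]
G brass [ 0.5372 -0.29    0.026 ] rel [-8.91, -0.26, 18.86]
T flanged [0.52   0.0541 0.032 ] rel [25.18, -5.27, 18.27]
T stepped [0.5227 0.119  0.042 ] rel [31.67, -5.62, 17.28]
T plain [0.5255 0.184  0.046 ] rel [38.16, -5.97, 16.88]
T brass [0.5282 0.2489 0.026 ] rel [44.65, -6.31, 18.88]
purple [ 0.45911654 -0.33091422  0.042     ] [ 0.51932416 -0.37066943  0.042     ]
```

```bash
python3 -m crank '[[3.6,-0.1,0,0,1],[3.5,-0.1,0,0,1],[3.5,0,0,0,1],[0,0,5,0,1],[0,0,5,0,1],[0,0,3,0,1],[0,0,0,0,1]]'; python3 -c "
from table import *
print(rel(env.state(),G['flanged']))
s,p=wrist(env);cv2.imwrite('pics/w3.png',p['image'][:,:,::-1])"
```

```text
time_s: 5.38
eef_pos: [0.5544, -0.096, 0.0821]
orientation: [[0.097, 0.995, -0.005], [0.995, -0.097, 0.002], [0.002, -0.006, -1.0]]
contact_force: [-0.2, -0.2, -0.2]
grip_width: 0.0917
grip_force: 0.0
[0.02, 0.19, 5.01]
```

View pics/w3.png

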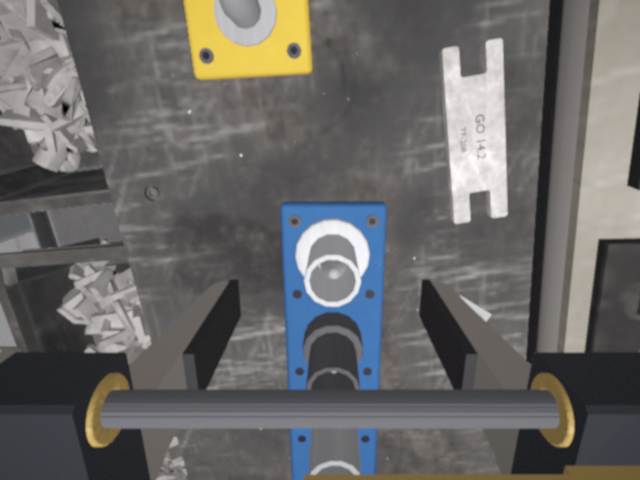

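The flanged rim is at (333,281), centred between the fingers. Descend and grip.

```bash
python3 -m crank '[[0,0.2,2.5,0,1],[0,0,2.5,0,1],[0,0,0,0,1],[0,0,0,0,0.3],[0,0,0,0,0.2],[0,0,0,0,0.2],[0,0,0,0,0.2],[0,0,0,0,0.2]]' 30; python3 -c "
from table import *
print(rel(env.state(),G['flanged']))"
```

```text
time_s: 6.42
eef_pos: [0.5586, -0.0977, 0.0347]
orientation: [[0.098, 0.995, 0.0], [0.995, -0.098, -0.0], [-0.0, 0.0, -1.0]]
contact_force: [0.5, 0.1, 0.2]
grip_width: 0.044
grip_force: 0.0
[0.15, -0.27, 0.27]
```

```bash
python3 -m crank '[[0,0,0,0,0.2],[0,0,0,0,0.2],[0,0,0,0,0.2]]' 30; python3 -c "
from table import *
print(rel(env.state(),G['flanged']))"
```

```text
time_s: 6.8
eef_pos: [0.5584, -0.0976, 0.0345]
orientation: [[0.098, 0.995, -0.001], [0.995, -0.098, 0.0], [0.0, -0.001, -1.0]]
contact_force: [-0.9, 0.2, 0.4]
grip_width: 0.0314
grip_force: 30.0
[0.14, -0.25, 0.25]
```

```bash
python3 -m crank '[[0,0,-1.5,0,0.2],[0,0,-2.5,0,0.2],[0,0,-3,0,0.2],[0,0,-3,0,0.2],[0,0,0,0,0.2]]' 30; python3 -c "
from table import *
print(rel(env.state(),T['flanged']))"
```

```text
time_s: 7.42
eef_pos: [0.5609, -0.0986, 0.1381]
orientation: [[0.098, 0.995, 0.007], [0.995, -0.098, -0.003], [-0.002, 0.007, -1.0]]
contact_force: [0.4, -0.0, -1.6]
grip_width: 0.0318
grip_force: 30.0
[14.81, -5.64, 10.54]
```

```bash
python3 -m crank '[[3.7,-1.4,0,0,0.2],[3.7,-1.4,0,0,0.2],[3.7,-1.4,0,0,0.2],[3.6,-1.3,0,0,0.2],[0,0,1.5,0,0.2],[0,0,1.5,0,0.2],[0,0,0,0,0.2],[0,0,0,0,0.2]]' 30; python3 -c "
from table import *
print(rel(env.state(),T['flanged']))
s,p=wrist(env);cv2.imwrite('pics/w4.png',p['image'][:,:,::-1])"
```

```text
time_s: 8.43
eef_pos: [0.5185, 0.0532, 0.1044]
orientation: [[0.099, 0.995, -0.0], [0.995, -0.099, -0.0], [-0.0, -0.0, -1.0]]
contact_force: [-0.5, -0.4, -1.0]
grip_width: 0.0319
grip_force: 30.0
[0.1, 0.14, 7.24]
```

View pics/w4.png

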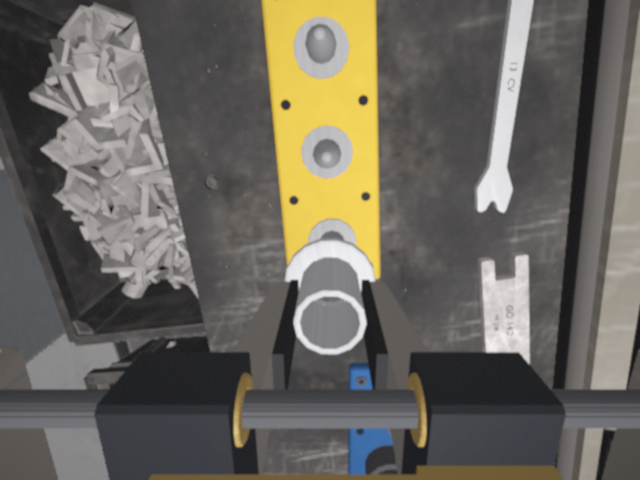

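```bash
cat > chk.py <<'E'
from table import *
# seat centroids of empty yellow posts seen by the wrist camera, against the fitted rack
def chk(held=None):
    s,p=wrist(env)
    hsv=cv2.cvtColor(p["image"],cv2.COLOR_RGB2HSV)
    for n in N:
        P=T[n][:2]; u=proj([[*P,.015]],p)[0]; e=proj([[*P,.054]],p)[0]
        out=[n,"seat pred",u.round(1).tolist(),"tip pred",e.round(1).tolist()]
        if 30<u[0]<610 and 30<u[1]<330:
            # seat rim: largest grey blob within 45 px
            m=np.zeros((480,640),np.uint8); cv2.circle(m,tuple(int(v) for v in u),42,255,-1)
            m&=cv2.inRange(hsv,(0,0,70),(180,70,255)); k,l,st,c=cv2.connectedComponentsWithStats(m)
            j=1+np.argmax(st[1:,4]); h=cv2.convexHull(np.argwhere(l==j)[:,::-1].astype(np.float32))
            (cx,cy),ax,_=cv2.fitEllipse(h); out+=["seen",round(cx,1),round(cy,1),np.round(ax).tolist(),"world off mm",((ground(p,(cx,cy),.015)[:2]-P)*1000).round(1).tolist()]
        print(*out)
    return s,p
if __name__=="__main__":
    s,p=chk()
    if len(sys.argv)>1:
        u,v,zt=map(float,sys.argv[1:]); g=ground(p,(u,v),s["eef_pos"][2]+zt); print("rim - TCP (tool, mm):",(np.array(s["orientation"]).T@(g-s["eef_pos"])*1000).round(1))
E
python3 chk.py 330 322 .0285
```

```text
flanged seat pred [332.5, 243.7] tip pred [333.0, 262.4] seen 331.3 252.6 [65.0, 76.0] world off mm [-1.6, -6.9]
stepped seat pred [327.4, 154.0] tip pred [327.1, 159.0] seen 326.2 151.8 [51.0, 53.0] world off mm [-0.7, 1.6]
plain seat pred [321.5, 49.7] tip pred [320.0, 35.4] seen 320.3 47.5 [55.0, 62.0] world off mm [-0.6, 1.3]
brass seat pred [314.6, -73.2] tip pred [311.4, -114.8]
rim - TCP (tool, mm): [  3.8  -0.9 -28.5]
```

```bash
python3 -m crank '[[-0.1,0.15,1.5,0,0.2],[0,0,1.5,0,0.2],[0,0,1,0,0.2],[0,0,1,0,0.2],[0,0,0,0,0.2]]' 30; python3 -m crank '[[0,0,0.6,0,0.2],[0,0,0.6,0,0.2],[0,0,0,0,0.2]]'
```

```text
time_s: 9.15
eef_pos: [0.5188, 0.053, 0.0535]
orientation: [[0.098, 0.995, -0.002], [0.995, -0.098, 0.0], [0.0, -0.002, -1.0]]
contact_force: [-0.3, 0.4, -0.9]
grip_width: 0.0317
grip_force: 30.0
time_s: 9.52
eef_pos: [0.5192, 0.0529, 0.0421]
orientation: [[0.098, 0.995, -0.001], [0.995, -0.098, 0.0], [0.0, -0.001, -1.0]]
contact_force: [-0.1, -0.1, -1.7]
grip_width: 0.0313
grip_force: 30.0
```

```bash
python3 -m crank '[[0,0,0.4,0,0.2],[0,0,0.2,0,0.2],[0,0,0,0,0.2],[0,0,0,0,0.2]]';  python3 -m crank '[[0,0,0.15,0,0.2],[0,0,0,0,0.2],[0,0,0,0,0.2]]'
```

```text
time_s: 10.02
eef_pos: [0.5197, 0.0528, 0.0367]
orientation: [[0.098, 0.995, 0.0], [0.995, -0.098, -0.0], [-0.0, 0.0, -1.0]]
contact_force: [0.5, -0.5, -1.1]
grip_width: 0.0314
grip_force: 30.0
time_s: 10.4
eef_pos: [0.5197, 0.0529, 0.0351]
orientation: [[0.098, 0.995, 0.0], [0.995, -0.098, -0.0], [-0.0, 0.0, -1.0]]
contact_force: [-0.4, -0.1, -2.0]
grip_width: 0.0313
grip_force: 30.0
```

```bash
python3 -m crank '[[0,0,0.08,0,0.2],[0,0,0,0,0.2]]';  python3 -m crank '[[0,0,0.08,0,0.2],[0,0,0,0,0.2]]'
```

```text
time_s: 10.65
eef_pos: [0.5198, 0.0528, 0.0345]
orientation: [[0.098, 0.995, 0.0], [0.995, -0.098, -0.0], [-0.0, 0.0, -1.0]]
contact_force: [-0.4, 0.2, 0.5]
grip_width: 0.0315
grip_force: 30.0
time_s: 10.9
eef_pos: [0.5199, 0.0528, 0.0345]
orientation: [[0.098, 0.995, -0.0], [0.995, -0.098, -0.0], [-0.0, -0.0, -1.0]]
contact_force: [-3.7, -0.0, 6.5]
grip_width: 0.0314
grip_force: 30.0
```

Seated: same height as on the blue rack, with contact force. Release, lift and look.

```bash
python3 -m crank '[[0,0,0,0,0.8],[0,0,0,0,0.8],[0,0,0,0,0.8],[0,0,0,0,0.8],[0,0,0,0,0.8],[0,0,-3,0,0.8],[0,0,-4,0,0.8],[0,0,-4,0,0.8]]'; python3 -c "
from table import *
print(rel(env.state(),G['stepped']))
p=env.read_camera('side');q=env.read_camera('scene')
cv2.imwrite('pics/s1.png',cv2.resize(np.hstack([p['image'][190:290,140:340],q['image'][170:270,210:410]]),None,fx=2,fy=2,interpolation=2)[:,:,::-1])"
```

```text
time_s: 11.9
eef_pos: [0.5194, 0.0528, 0.1445]
orientation: [[0.098, 0.995, -0.0], [0.995, -0.098, 0.0], [0.0, -0.001, -1.0]]
contact_force: [-0.3, -0.6, -0.3]
grip_width: 0.0737
grip_force: 0.0
[-20.95, 5.12, 10.25]
```

View pics/s1.png

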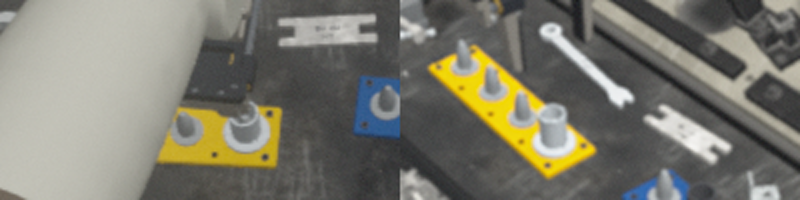

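Flanged stands on the rightmost yellow post (side crop 247,125; scene crop 553,130), flush on its seat. Next: stepped.

```bash
python3 -m crank '[[-4.2,1.1,0,0,0.8],[-4.2,1.1,0,0,0.8],[-4.2,1,0,0,0.8],[-4.2,1,0,0,0.8],[-4.2,1,0,0,0.8],[0,0,2.5,0,0.8],[0,0,2.5,0,0.8],[0,0,0,0,0.8]]'; python3 -c "
from table import *
print(rel(env.state(),G['stepped']))"
```

```text
time_s: 13.0
eef_pos: [0.5486, -0.1602, 0.0904]
orientation: [[0.098, 0.995, -0.006], [0.995, -0.098, 0.003], [0.002, -0.006, -1.0]]
contact_force: [0.3, 0.3, 0.0]
grip_width: 0.074
grip_force: 0.0
[-0.05, 0.14, 4.84]
```

```bash
python3 -m crank '[[-0.1,0,2.4,0,0.8],[0,0,2.4,0,0.8],[0,0,0,0,0.8],[0,0,0,0,0.2],[0,0,0,0,0.2],[0,0,0,0,0.2],[0,0,0,0,0.2],[0,0,0,0,0.2]]' 30; python3 -m crank '[[0,0,0,0,0.2],[0,0,0,0,0.2]]'
```

```text
time_s: 14.0
eef_pos: [0.5508, -0.1623, 0.0458]
orientation: [[0.098, 0.995, 0.0], [0.995, -0.098, -0.0], [-0.0, 0.0, -1.0]]
contact_force: [-0.8, -0.4, 2.4]
grip_width: 0.0314
grip_force: 30.0
time_s: 14.25
eef_pos: [0.5508, -0.1623, 0.0458]
orientation: [[0.098, 0.995, 0.0], [0.995, -0.098, -0.0], [-0.0, 0.0, -1.0]]
contact_force: [-2.0, 0.1, 2.3]
grip_width: 0.0313
grip_force: 30.0
```

```bash
python3 -m crank '[[0,0,-1.5,0,0.2],[0,0,-2.5,0,0.2],[0,0,-3,0,0.2],[0,0,-3,0,0.2],[0,0,0,0,0.2],[0,0,0,0,0.2]]' 30; python3 -c "
from table import *
print(rel(env.state(),(.5225,.1177,.0458)))"
```

```text
time_s: 15.0
eef_pos: [0.55, -0.1618, 0.1443]
orientation: [[0.098, 0.995, -0.002], [0.995, -0.098, 0.001], [0.001, -0.002, -1.0]]
contact_force: [-0.2, 0.3, -2.3]
grip_width: 0.0315
grip_force: 30.0
[27.54, -5.46, 9.88]
```

```bash
python3 -m crank '[[4.6,-0.9,0,0,0.2],[4.6,-0.9,0,0,0.2],[4.6,-0.9,0,0,0.2],[4.6,-0.9,0,0,0.2],[4.6,-0.9,0,0,0.2],[4.5,-0.9,0,0,0.2],[0,0,0,0,0.2],[0,0,0,0,0.2]]' 30; python3 -c "
from chk import *
print(rel(env.state(),(.5225,.1177,.0458))); s,p=chk()
cv2.imwrite('pics/w5.png',p['image'][:,:,::-1])"
```

```text
time_s: 16.0
eef_pos: [0.5231, 0.1163, 0.1441]
orientation: [[0.098, 0.995, -0.002], [0.995, -0.098, -0.001], [-0.001, -0.002, -1.0]]
contact_force: [0.8, -0.5, -2.9]
grip_width: 0.0316
grip_force: 30.0
[0.14, -0.05, 9.83]
flanged seat pred [334.4, 297.3] tip pred [334.9, 319.3] seen 331.0 313.2 [52.0, 70.0] world off mm [-4.6, -15.5]
stepped seat pred [330.5, 227.2] tip pred [330.5, 241.2] seen 329.5 225.8 [42.0, 42.0] world off mm [-0.7, 1.3]
plain seat pred [326.1, 147.9] tip pred [325.4, 151.3] seen 325.0 146.1 [44.0, 46.0] world off mm [-0.7, 1.5]
brass seat pred [321.0, 57.3] tip pred [319.5, 46.6] seen 320.0 55.6 [48.0, 53.0] world off mm [-0.6, 1.2]
```

View pics/w5.png

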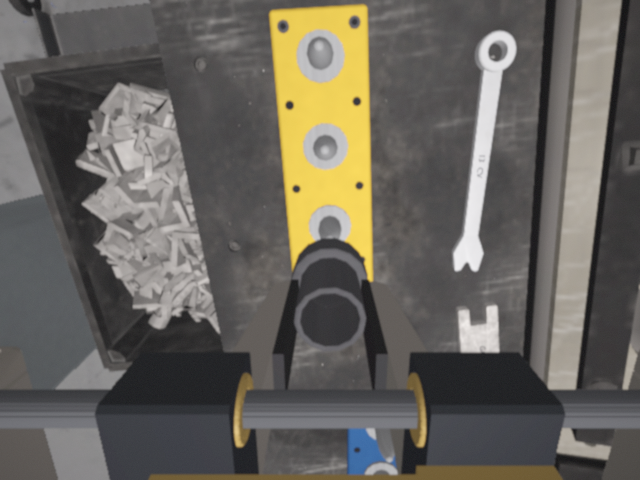

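Stepped is held upright, rim at (330,316), with its target post at (330,226) just ahead of the foot. The seat check is consistent with the rack fit. Lower.

```bash
python3 -m crank '[[0.1,-0.05,2,0,0.2],[0,0,2,0,0.2],[0,0,1.5,0,0.2],[0,0,1,0,0.2],[0,0,1,0,0.2],[0,0,0.8,0,0.2],[0,0,0,0,0.2]]' 30; python3 -m crank '[[0,0,0.5,0,0.2],[0,0,0.5,0,0.2],[0,0,0,0,0.2],[0,0,0,0,0.2]]'
```

```text
time_s: 16.92
eef_pos: [0.5231, 0.1178, 0.0619]
orientation: [[0.098, 0.995, -0.001], [0.995, -0.098, -0.0], [-0.0, -0.001, -1.0]]
contact_force: [-1.4, 1.1, -2.2]
grip_width: 0.0313
grip_force: 30.0
time_s: 17.42
eef_pos: [0.5236, 0.1178, 0.0526]
orientation: [[0.098, 0.995, 0.0], [0.995, -0.098, 0.0], [0.0, 0.0, -1.0]]
contact_force: [-0.3, -0.2, -2.1]
grip_width: 0.0313
grip_force: 30.0
```

```bash
python3 -m crank '[[0,0,0.4,0,0.2],[0,0,0.2,0,0.2],[0,0,0,0,0.2],[0,0,0,0,0.2]]' 30; python3 -m crank '[[0,0,0.12,0,0.2],[0,0,0,0,0.2],[0,0,0,0,0.2]]'
```

```text
time_s: 17.92
eef_pos: [0.5236, 0.1178, 0.0466]
orientation: [[0.098, 0.995, 0.0], [0.995, -0.098, -0.0], [0.0, 0.0, -1.0]]
contact_force: [-0.2, 0.0, -1.9]
grip_width: 0.0311
grip_force: 30.0
time_s: 18.3
eef_pos: [0.5238, 0.1178, 0.0457]
orientation: [[0.098, 0.995, 0.0], [0.995, -0.098, 0.0], [0.0, 0.0, -1.0]]
contact_force: [-2.0, -0.4, 2.8]
grip_width: 0.0312
grip_force: 30.0
```

```bash
python3 -m crank '[[0,0,0.03,0,0.2],[0,0,0,0,0.8],[0,0,0,0,0.8],[0,0,0,0,0.8],[0,0,0,0,0.8],[0,0,0,0,0.8],[0,0,-4,0,0.8],[0,0,-4,0,0.8]]'; python3 -m crank '[[0,0,-2,0,0.8],[0,0,0,0,0.8]]'; python3 -c "
from table import *
print(rel(env.state(),(.5445,-.2269,.0485)))"
```

```text
time_s: 19.3
eef_pos: [0.523, 0.1178, 0.1255]
orientation: [[0.098, 0.995, -0.001], [0.995, -0.098, -0.0], [-0.0, -0.001, -1.0]]
contact_force: [-0.4, -0.5, 0.4]
grip_width: 0.0736
grip_force: 0.0
time_s: 19.55
eef_pos: [0.5249, 0.1178, 0.1468]
orientation: [[0.098, 0.995, 0.004], [0.995, -0.098, -0.0], [0.0, 0.004, -1.0]]
contact_force: [-0.4, -0.0, 0.2]
grip_width: 0.0737
grip_force: 0.0
[-34.12, 5.28, 9.84]
```

```bash
python3 -m crank '[[-5,0.8,0,0,0.8],[-5,0.8,0,0,0.8],[-5,0.8,0,0,0.8],[-5,0.8,0,0,0.8],[-5,0.8,0,0,0.8],[-5,0.8,0,0,0.8],[-4.1,0.7,0,0,0.8],[0,0,0,0,0.8]]'; python3 -m crank '[[0,0,2,0,0.8],[0,0,1.5,0,0.8],[0,0,0,0,0.8],[0,0,0,0,0.8]]';python3 -c "
from table import *
print(rel(env.state(),(.5445,-.2269,.0485)))
s,p=wrist(env);cv2.imwrite('pics/w6.png',p['image'][:,:,::-1])"
```

```text
time_s: 20.55
eef_pos: [0.544, -0.2292, 0.1432]
orientation: [[0.102, 0.995, -0.002], [0.995, -0.102, 0.001], [0.001, -0.002, -1.0]]
contact_force: [-0.1, 0.8, 0.1]
grip_width: 0.0734
grip_force: 0.0
time_s: 21.05
eef_pos: [0.5451, -0.2264, 0.11]
orientation: [[0.097, 0.995, 0.0], [0.995, -0.097, 0.0], [0.0, 0.0, -1.0]]
contact_force: [-0.2, -0.8, -0.0]
grip_width: 0.0735
grip_force: 0.0
[-0.06, -0.05, 6.15]
```

View pics/w6.png

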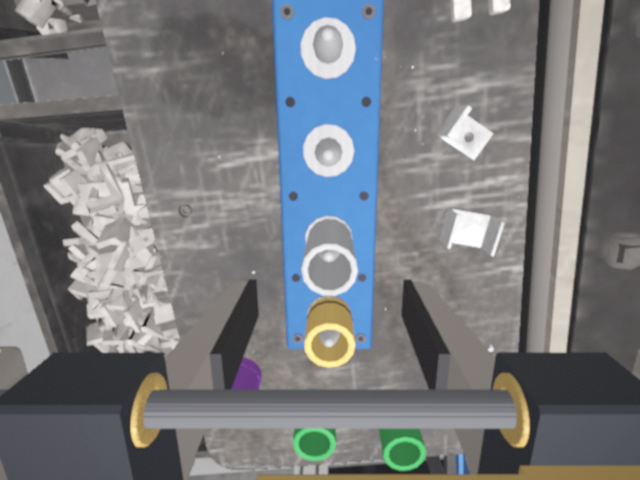

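Plain's rim is at (330,268) and brass is behind it at (330,341); the tool is centred on the plain sleeve. Descend and grip.

```bash
python3 -m crank '[[-0.05,0,2.5,0,0.8],[0,0,2,0,0.8],[0,0,1.6,0,0.8],[0,0,0,0,0.8],[0,0,0,0,0.2],[0,0,0,0,0.2],[0,0,0,0,0.2],[0,0,0,0,0.2]]' 30; python3 -m crank '[[0,0,0,0,0.2],[0,0,0,0,0.2],[0,0,0,0,0.2]]'
```

```text
time_s: 22.1
eef_pos: [0.545, -0.2276, 0.0493]
orientation: [[0.098, 0.995, 0.0], [0.995, -0.098, -0.0], [-0.0, 0.0, -1.0]]
contact_force: [0.2, 0.0, -0.6]
grip_width: 0.0355
grip_force: 0.0
time_s: 22.48
eef_pos: [0.545, -0.2276, 0.0493]
orientation: [[0.098, 0.995, 0.0], [0.995, -0.098, -0.0], [-0.0, 0.0, -1.0]]
contact_force: [-0.7, -0.6, 2.7]
grip_width: 0.0335
grip_force: 30.0
```

```bash
python3 -m crank '[[0,0,-1.5,0,0.2],[0,0,-2.5,0,0.2],[0,0,-3,0,0.2],[0,0,-3,0,0.2],[0,0,0,0,0.2],[0,0,0,0,0.2]]' 30; python3 -c "
from table import *
print(rel(env.state(),(T['plain'][0],T['plain'][1]-.0012,.0485)))"
```

```text
time_s: 23.22
eef_pos: [0.5442, -0.227, 0.1478]
orientation: [[0.098, 0.995, -0.002], [0.995, -0.098, 0.001], [0.001, -0.002, -1.0]]
contact_force: [-0.1, -0.5, -1.8]
grip_width: 0.0336
grip_force: 30.0
[40.59, -5.85, 9.98]
```

```bash
python3 -m crank '[[5.1,-0.7,0,0,0.2],[5.1,-0.7,0,0,0.2],[5.1,-0.8,0,0,0.2],[5.1,-0.8,0,0,0.2],[5.1,-0.7,0,0,0.2],[5,-0.7,0,0,0.2],[5,-0.7,0,0,0.2],[5,-0.7,0,0,0.2]]' 30; python3 -m crank '[[0,0,0,0,0.2],[0,0,0,0,0.2]]'; python3 -c "
from chk import *
print(rel(env.state(),(.5257,.182,.0493))); s,p=chk()"
```

```text
time_s: 24.22
eef_pos: [0.5252, 0.1827, 0.1469]
orientation: [[0.098, 0.995, -0.003], [0.995, -0.098, -0.0], [-0.001, -0.003, -1.0]]
contact_force: [1.1, 0.1, -1.8]
grip_width: 0.0334
grip_force: 30.0
time_s: 24.48
eef_pos: [0.5259, 0.1807, 0.1476]
orientation: [[0.098, 0.995, -0.003], [0.995, -0.098, -0.001], [-0.001, -0.002, -1.0]]
contact_force: [-0.1, -0.4, -1.1]
grip_width: 0.0333
grip_force: 30.0
[0.14, -0.01, 9.83]
flanged seat pred [337.8, 356.9] tip pred [338.6, 384.5]
stepped seat pred [334.3, 295.0] tip pred [334.8, 316.5] seen 332.3 295.6 [77.0, 85.0] world off mm [-1.9, -0.4]
plain seat pred [330.5, 225.5] tip pred [330.4, 239.1] seen 330.0 237.3 [59.0, 64.0] world off mm [-1.4, -10.4]
brass seat pred [326.1, 146.9] tip pred [325.4, 150.1] seen 325.2 145.0 [44.0, 45.0] world off mm [-0.5, 1.5]
```

```bash
python3 -m crank '[[0.1,0,2,0,0.2],[0,0,2,0,0.2],[0,0,1.5,0,0.2],[0,0,1,0,0.2],[0,0,1,0,0.2],[0,0,0.8,0,0.2],[0,0,0,0,0.2]]' 30; python3 -m crank '[[0,0,0.5,0,0.2],[0,0,0.5,0,0.2],[0,0,0,0,0.2],[0,0,0,0,0.2]]'
```

```text
time_s: 25.4
eef_pos: [0.5265, 0.1822, 0.0654]
orientation: [[0.098, 0.995, -0.001], [0.995, -0.098, -0.0], [-0.0, -0.001, -1.0]]
contact_force: [-0.1, 0.8, -0.9]
grip_width: 0.0339
grip_force: 30.0
time_s: 25.9
eef_pos: [0.5269, 0.1823, 0.0561]
orientation: [[0.098, 0.995, 0.0], [0.995, -0.098, -0.0], [0.0, 0.0, -1.0]]
contact_force: [0.2, -0.9, -2.2]
grip_width: 0.0338
grip_force: 30.0
```

```bash
python3 -m crank '[[0,0,0.4,0,0.2],[0,0,0.2,0,0.2],[0,0,0,0,0.2],[0,0,0,0,0.2]]' 30; python3 -m crank '[[0,0,0.12,0,0.2],[0,0,0,0,0.2],[0,0,0,0,0.2]]'
```

```text
time_s: 26.4
eef_pos: [0.5269, 0.1822, 0.05]
orientation: [[0.098, 0.995, -0.0], [0.995, -0.098, -0.0], [-0.0, -0.0, -1.0]]
contact_force: [0.2, -0.2, -1.2]
grip_width: 0.0338
grip_force: 30.0
time_s: 26.78
eef_pos: [0.5271, 0.1823, 0.0492]
orientation: [[0.098, 0.995, 0.0], [0.995, -0.098, 0.0], [0.0, 0.0, -1.0]]
contact_force: [-1.9, -0.5, 3.3]
grip_width: 0.0334
grip_force: 30.0
```

Seated. Release and go back for brass.

```bash
python3 -m crank '[[0,0,0.03,0,0.2],[0,0,0,0,0.8],[0,0,0,0,0.8],[0,0,0,0,0.8],[0,0,0,0,0.8],[0,0,0,0,0.8],[0,0,-4,0,0.8],[0,0,-4,0,0.8]]'; python3 -m crank '[[0,0,-2,0,0.8],[0,0,0,0,0.8],[0,0,0,0,0.8]]'; python3 -c "
from table import *
print(rel(env.state(),(.538,-.2917,.0285)))"
```

```text
time_s: 27.78
eef_pos: [0.5263, 0.1822, 0.129]
orientation: [[0.098, 0.995, -0.001], [0.995, -0.098, -0.0], [-0.0, -0.001, -1.0]]
contact_force: [0.3, -0.1, 1.1]
grip_width: 0.0734
grip_force: 0.0
time_s: 28.15
eef_pos: [0.5261, 0.1822, 0.1472]
orientation: [[0.098, 0.995, -0.002], [0.995, -0.098, -0.0], [-0.0, -0.002, -1.0]]
contact_force: [0.4, 0.4, 0.3]
grip_width: 0.0739
grip_force: 0.0
[-47.04, 5.85, 11.88]
```

```bash
python3 -m crank '[[-5.9,0.7,0,0,0.8],[-5.9,0.7,0,0,0.8],[-5.9,0.7,0,0,0.8],[-5.9,0.8,0,0,0.8],[-5.9,0.8,0,0,0.8],[-5.9,0.7,0,0,0.8],[-5.8,0.7,0,0,0.8],[-5.8,0.7,0,0,0.8]]'; python3 -m crank '[[0,0,0,0,0.8],[0,0,2,0,0.8],[0,0,2,0,0.8],[0,0,1,0,0.8],[0,0,0,0,0.8],[0,0,0,0,0.8]]';python3 -c "
from table import *
print(rel(env.state(),(.538,-.2917,.0285)))
s,p=wrist(env);cv2.imwrite('pics/w7.png',p['image'][:,:,::-1])"
```

```text
time_s: 29.15
eef_pos: [0.5375, -0.2924, 0.1465]
orientation: [[0.098, 0.995, -0.002], [0.995, -0.098, 0.002], [0.002, -0.002, -1.0]]
contact_force: [0.0, -0.5, -0.5]
grip_width: 0.0734
grip_force: 0.0
time_s: 29.9
eef_pos: [0.539, -0.2911, 0.0991]
orientation: [[0.097, 0.995, 0.001], [0.995, -0.097, -0.001], [-0.001, 0.001, -1.0]]
contact_force: [0.0, -0.6, 0.8]
grip_width: 0.0737
grip_force: 0.0
[-0.06, -0.1, 7.06]
```

View pics/w7.png

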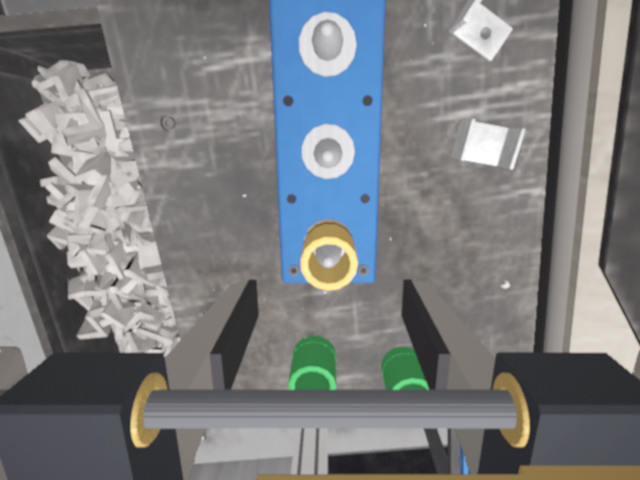

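Brass's rim is at (329,262), centred; the greens are well behind at (313,365) and (404,375). Descend and grip.

```bash
python3 -m crank '[[-0.05,-0.1,2.5,0,0.8],[0,0,2.5,0,0.8],[0,0,1.9,0,0.8],[0,0,0,0,0.8],[0,0,0,0,0.2],[0,0,0,0,0.2],[0,0,0,0,0.2],[0,0,0,0,0.2]]' 30; python3 -m crank '[[0,0,0,0,0.2],[0,0,0,0,0.2],[0,0,0,0,0.2]]'
```

```text
time_s: 30.95
eef_pos: [0.5378, -0.2917, 0.0299]
orientation: [[0.098, 0.995, 0.001], [0.995, -0.098, -0.0], [-0.0, 0.001, -1.0]]
contact_force: [0.9, -1.6, 0.9]
grip_width: 0.0358
grip_force: 0.3
time_s: 31.32
eef_pos: [0.5378, -0.2918, 0.0299]
orientation: [[0.098, 0.995, 0.001], [0.995, -0.098, -0.0], [-0.0, 0.001, -1.0]]
contact_force: [-0.5, 0.5, 2.0]
grip_width: 0.0347
grip_force: 30.0
```

```bash
python3 -m crank '[[0,0,-1.5,0,0.2],[0,0,-2.5,0,0.2],[0,0,-3,0,0.2],[0,0,-3,0,0.2],[0,0,-1.5,0,0.2],[0,0,0,0,0.2],[0,0,0,0,0.2]]' 30; python3 -c "
from table import *
print(rel(env.state(),(.5295,.2472,.029)))"
```

```text
time_s: 32.2
eef_pos: [0.5368, -0.2909, 0.143]
orientation: [[0.098, 0.995, -0.002], [0.995, -0.098, 0.002], [0.001, -0.002, -1.0]]
contact_force: [-0.3, 0.3, -2.2]
grip_width: 0.0344
grip_force: 30.0
[53.47, -5.96, 11.49]
```

```bash
python3 -m crank '[[5.4,-0.6,0,0,0.2],[5.4,-0.6,0,0,0.2],[5.4,-0.6,0,0,0.2],[5.4,-0.6,0,0,0.2],[5.4,-0.6,0,0,0.2],[5.3,-0.6,0,0,0.2],[5.3,-0.6,0,0,0.2],[5.3,-0.6,0,0,0.2]]' 30; python3 -m crank '[[5.3,-0.6,0,0,0.2],[5.3,-0.6,0,0,0.2],[0,0,0,0,0.2],[0,0,0,0,0.2],[0,0,0,0,0.2]]'; python3 -c "
from chk import *
print(rel(env.state(),(.529,.2472,.0299))); s,p=chk()
cv2.imwrite('pics/w8.png',p['image'][:,:,::-1])"
```

```text
time_s: 33.2
eef_pos: [0.5305, 0.1417, 0.143]
orientation: [[0.098, 0.995, -0.002], [0.995, -0.098, -0.0], [-0.0, -0.002, -1.0]]
contact_force: [1.1, -1.1, -1.3]
grip_width: 0.0342
grip_force: 30.0
time_s: 33.83
eef_pos: [0.5301, 0.2454, 0.1439]
orientation: [[0.099, 0.995, -0.001], [0.995, -0.099, -0.001], [-0.001, -0.001, -1.0]]
contact_force: [1.2, 0.2, -1.9]
grip_width: 0.0348
grip_force: 30.0
[0.17, -0.11, 11.4]
flanged seat pred [339.7, 415.1] tip pred [340.8, 447.9]
stepped seat pred [336.4, 359.2] tip pred [337.2, 387.4]
plain seat pred [332.7, 296.8] tip pred [333.0, 318.8] seen 329.6 297.3 [10.0, 30.0] world off mm [-2.8, -0.2]
brass seat pred [328.5, 226.6] tip pred [328.3, 240.6] seen 327.8 224.7 [41.0, 42.0] world off mm [-0.4, 1.8]
```

View pics/w8.png

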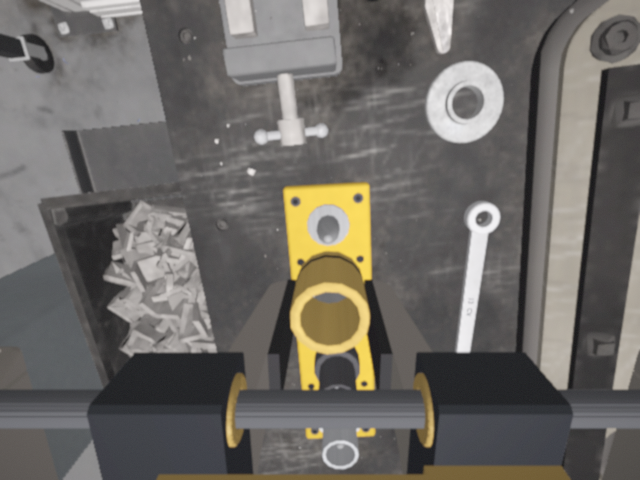

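Brass is held upright, rim at (330,318), with the last free post at (328,225). Lower.

```bash
python3 -m crank '[[0.1,-0.05,2.5,0,0.2],[0,0,2.5,0,0.2],[0,0,2,0,0.2],[0,0,1,0,0.2],[0,0,1,0,0.2],[0,0,0.8,0,0.2],[0,0,0,0,0.2]]' 30; python3 -m crank '[[0,0,0.5,0,0.2],[0,0,0.5,0,0.2],[0,0,0,0,0.2],[0,0,0,0,0.2]]'
```

```text
time_s: 34.75
eef_pos: [0.5295, 0.2477, 0.0461]
orientation: [[0.098, 0.995, -0.001], [0.995, -0.098, -0.0], [-0.0, -0.001, -1.0]]
contact_force: [-1.2, -0.1, -1.5]
grip_width: 0.0343
grip_force: 30.0
time_s: 35.25
eef_pos: [0.5299, 0.2478, 0.0366]
orientation: [[0.098, 0.995, 0.0], [0.995, -0.098, 0.0], [0.0, 0.0, -1.0]]
contact_force: [0.1, -0.5, -0.5]
grip_width: 0.0347
grip_force: 30.0
```

```bash
python3 -m crank '[[0,0,0.4,0,0.2],[0,0,0.2,0,0.2],[0,0,0,0,0.2],[0,0,0,0,0.2]]' 30; python3 -m crank '[[0,0,0.12,0,0.2],[0,0,0,0,0.2],[0,0,0,0,0.2]]'
```

```text
time_s: 35.75
eef_pos: [0.5298, 0.2478, 0.0305]
orientation: [[0.098, 0.995, 0.0], [0.995, -0.098, -0.0], [-0.0, 0.0, -1.0]]
contact_force: [-0.4, 0.2, -0.8]
grip_width: 0.0341
grip_force: 30.0
time_s: 36.12
eef_pos: [0.5301, 0.2479, 0.0299]
orientation: [[0.098, 0.995, 0.001], [0.995, -0.098, 0.0], [0.0, 0.001, -1.0]]
contact_force: [-2.2, -1.0, 4.0]
grip_width: 0.0343
grip_force: 30.0
```

Seated. Release, lift, back the arm out of view and verify.

```bash
python3 -m crank '[[0,0,0.03,0,0.2],[0,0,0,0,0.8],[0,0,0,0,0.8],[0,0,0,0,0.8],[0,0,0,0,0.8],[0,0,0,0,0.8],[0,0,-3,0,0.8],[0,0,-4,0,0.8]]'; python3 -m crank '[[0,0,-5,0,0.8],[0,0,-5,0,0.8],[-5,0,-3,0,0.8],[-5,0,0,0,0.8],[-5,0,0,0,0.8],[-5,0,0,0,0.8],[-5,0,0,0,0.8],[-5,0,0,0,0.8]]'; python3 -m crank '[[-5,0,0,0,0.8],[-5,0,0,0,0.8],[0,0,0,0,0.8],[0,0,0,0,0.8]]'; python3 -c "
from table import *
p=env.read_camera('side');q=env.read_camera('scene')
cv2.imwrite('pics/s2.png',cv2.resize(np.hstack([p['image'][190:290,140:340],q['image'][170:270,210:410]]),None,fx=2,fy=2,interpolation=2)[:,:,::-1])"
```

```text
time_s: 37.12
eef_pos: [0.5287, 0.2475, 0.0986]
orientation: [[0.098, 0.995, -0.003], [0.995, -0.098, -0.001], [-0.001, -0.003, -1.0]]
contact_force: [0.8, -0.3, -0.2]
grip_width: 0.0734
grip_force: 0.0
time_s: 38.12
eef_pos: [0.5001, -0.0523, 0.2292]
orientation: [[0.098, 0.995, 0.001], [0.995, -0.098, -0.0], [-0.0, 0.001, -1.0]]
contact_force: [0.3, -1.0, -1.1]
grip_width: 0.0735
grip_force: 0.0
time_s: 38.62
eef_pos: [0.4906, -0.1498, 0.2289]
orientation: [[0.098, 0.995, -0.0], [0.995, -0.098, 0.001], [0.001, -0.0, -1.0]]
contact_force: [-0.2, 0.3, -0.1]
grip_width: 0.0734
grip_force: 0.0
```

View pics/s2.png

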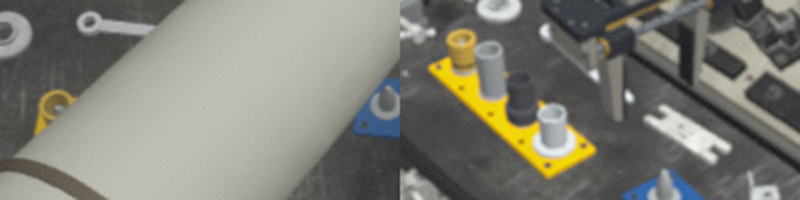

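The scene crop shows all four standing on the yellow rack, left to right: brass (461,50), plain (490,70), stepped (520,95), flanged (553,130). All are upright and down on their seats, and the gripper is clear, so I'm handing in.

```bash
python3 -c "
from plant import env
print(env.sign_off())"
```

```text
the job is handed in; nothing more can be done
None
```

All four sleeves stand fully down on the yellow rack in reverse order (left to right: brass, plain, stepped, flanged), and the job was handed in at about 39 s of the 86 s allowed.

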